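# Sweep the long spacers into the counting tray's trough and shut it

### The job

The three long brass spacers on the counting tray are for one kit; a short one has got among them. Using only the tips of your fingers, sweep the three long spacers across the deck into the open trough, leave the short one on the deck, then push the trough's lid over until it is fully shut. Sweep only: do not pick any spacer up, and leave the board, screwdriver and cover plate beside the tray alone.

Things in the scene. Friction and masses are not known exactly. Their poses are not given: they have to be found in the camera images.
- counting_tray: Black plastic counting tray, 232 (x) x 209 (y) mm, fixed to the desk; it may be turned by up to 30 degrees. Origin at its underside, mid-length; z up, x along its length; the trough runs along its +y side (the robot's left). Flat deck: top at z = 30 mm, y = -98 to +42, x = -113 to +113 mm, with a 5 mm thick rim (top z = 40 mm) at its back (-y) and both x ends.
- deck_edge (a point): Middle of the deck's open edge, where the trough begins (tray x = 0, y = +42 mm, z = 30 mm). There is no rim here, and the edge runs along the tray's x: parts pushed over it in the tray's +y direction drop into the trough.
- trough_floor (a point): Middle of the trough's floor (tray x = 0, y = 71.5 mm, z = 7 mm). The trough is 59 mm wide (tray y = 42 to 101), 222 mm long, 23 mm deep below the deck; outer wall top at z = 29 mm. A flat-lying spacer has its centre 5.5 mm above the floor; one that lands leaning on an end wall or the deck's edge stands proud and stops the lid: push it down flat.
- trough_lid (a joint): Angle of the trough's grey lid (222 x 68 x 3 mm, 45 g): 0 = shut, flat over the trough; 1.57 = upright; 2.0 = its stop, leaning away from the deck. Starts at 1.75 to 2. Hinge line along the tray's x at tray y = 107.5, z = 32.5 mm, outside the trough. Light friction holds it between about 1.35 and 1.8; pushed from outside towards the deck past about 1.2 it falls shut.
- lid_edge (a point): Middle of the lid's free edge, 70 mm from its hinge line; at the open start about 100 mm above the desk. A finger tab 46 mm wide reaches 8 mm further.
- long_spacer_1: Long brass hexagonal spacer, 32 mm long, 11 mm across the flats, 23 g, lying on the deck. Origin at its centre (5.5 mm above what it lies on); its own x runs along its length. It may roll over a flat when pushed.
- long_spacer_2: Long brass hexagonal spacer, 32 mm long, 11 mm across the flats, 23 g, lying on the deck. Origin at its centre (5.5 mm above what it lies on); its own x runs along its length. It may roll over a flat when pushed.
- long_spacer_3: Long brass hexagonal spacer, 32 mm long, 11 mm across the flats, 23 g, lying on the deck. Origin at its centre (5.5 mm above what it lies on); its own x runs along its length. It may roll over a flat when pushed.
- short_spacer: Short brass hexagonal spacer, 16 mm long, 11 mm across the flats, lying on the deck, to be left on it. Origin at its centre; its own x runs along its length. The four spacers lie in four lanes about 44 mm apart along the tray's x (one each, in any order), their centres 34 to 64 mm from the trough's edge.
- circuit_board: Small green circuit board with parts on it, 35 x 50 x 13 mm, loose on the desk by the near (-x) end of the tray. Origin under its centre. Leave alone.
- red_screwdriver: Red-handled screwdriver, 144 mm long, 18 mm thick, loose on the desk along the back (-y) of the tray. Origin under its centre. Leave alone.
- cover_plate: White printed cover plate, 74 x 58 x 5 mm, loose on the desk beyond the far (+x) end of the tray. Origin under its centre. Leave alone.
- carton_a: Open-topped cardboard carton, fixed, 180 (x) x 300 (y) x 290 mm tall with flaps up to 400 mm, standing on the desk right of the tray, about 100 mm or more from where the spacers lie. Origin on the desk near its centre (its walls stand 95 mm before it, 80 mm behind it, 135 mm to its left, 165 mm to its right). Go round its front or over it.

How it is judged:
On the way, in this order (a step that is already met when the one before it is completed fails the run):
1. all three long spacers lie in the trough while its lid is still open (y of long_spacer_1 in the frame of counting_tray between 0.04 and 0.102 m and x of long_spacer_1 in the frame of counting_tray between -0.112 and 0.112 m and z of long_spacer_1 in the frame of counting_tray between 0.005 and 0.03 m and y of long_spacer_2 in the frame of counting_tray between 0.04 and 0.102 m and x of long_spacer_2 in the frame of counting_tray between -0.112 and 0.112 m and z of long_spacer_2 in the frame of counting_tray between 0.005 and 0.03 m and y of long_spacer_3 in the frame of counting_tray between 0.04 and 0.102 m and x of long_spacer_3 in the frame of counting_tray between -0.112 and 0.112 m and z of long_spacer_3 in the frame of counting_tray between 0.005 and 0.03 m and value of joint trough_lid above 1.2 rad), for 0.2 s.
2. the lid is shut (value of joint trough_lid below 0.06 rad), for 0.2 s.
At the end, for the whole second after the job is handed in: All three long spacers lie at rest inside the trough (below deck level), the lid is shut to within 0.06 rad (3.5 degrees), and the short spacer is at rest on the deck, outside the trough (y of long_spacer_1 in the frame of counting_tray between 0.04 and 0.102 m and x of long_spacer_1 in the frame of counting_tray between -0.112 and 0.112 m and z of long_spacer_1 in the frame of counting_tray between 0.005 and 0.03 m and y of long_spacer_2 in the frame of counting_tray between 0.04 and 0.102 m and x of long_spacer_2 in the frame of counting_tray between -0.112 and 0.112 m and z of long_spacer_2 in the frame of counting_tray between 0.005 and 0.03 m and y of long_spacer_3 in the frame of counting_tray between 0.04 and 0.102 m and x of long_spacer_3 in the frame of counting_tray between -0.112 and 0.112 m and z of long_spacer_3 in the frame of counting_tray between 0.005 and 0.03 m and y of short_spacer in the frame of counting_tray between -0.098 and 0.042 m and x of short_spacer in the frame of counting_tray between -0.113 and 0.113 m and z of short_spacer in the frame of counting_tray between 0.03 and 0.042 m and value of joint trough_lid below 0.06 rad and linear speed of each of long_spacer_1, long_spacer_2, long_spacer_3, short_spacer below 0.02 m/s); the robot touches nothing.
It fails at once if a spacer is picked up or stood up: its centre rises 9.5 mm above where it lay on the deck (z of any of long_spacer_1, long_spacer_2, long_spacer_3, short_spacer in the frame of counting_tray above 0.045 m).
It fails at once if a spacer falls off the tray (height (world z) of any of long_spacer_1, long_spacer_2, long_spacer_3, short_spacer below 0.0065 m).
It fails at once if the short spacer drops into the trough (y of short_spacer in the frame of counting_tray above 0.042 m and z of short_spacer in the frame of counting_tray below 0.028 m).
It fails at once if the circuit board, screwdriver or cover plate beside the tray is moved more than 15 mm (distance of any of circuit_board, red_screwdriver, cover_plate from where it was at the start of the episode above 0.015 m).
It also fails if it takes over 54 s, if anything falls off the work surface, if the arm or the gripper's body presses on something with over 40 N, if the wrist force passes 120 N, or if a joint passes its speed limit or range.

### The arm

A 6-joint arm with a two-finger parallel gripper is mounted at the origin on a cart in front of the work surface, level with it; the furniture and walls round the work are solid. World frame = base frame: x ahead of the robot, y to its left, z up, the work surface at z = 0. Lengths are in m, angles in rad, forces in N, time in s.
With the tool pointing down it reaches from about 0.375 to 0.9 m from the base axis. Payload 3.1 kg.
Tool frame: the origin (TCP) lies between the finger pads; the fingertips stand 11 mm ahead of it and the grasp point (between the pads) lies 8 mm behind it; z points along the fingers, y is the line along which they close (so a half turn about z gives the same grasp; the last joint's range is limited). The gripper opens to 87 mm and grips with 3 to 60 N. Pads are 19 mm wide; open, the fingers measure 117 mm over their backs; the gripper's body (75 mm by 190 mm) begins 51 mm behind the grasp point.
Start: joints at [-1.353, 0.527, 1.433, -0, 1.181, -0.178], TCP at [0.242, -0.576, 0.234] pointing down, gripper open.
Joint ranges: [-3.08, 3.08], [-0.75, 2.2], [0.22, 2.44], [-1.43, 4.57], [0, 2.65], [-2.85, 2.85]. Speed limits (rad/s): [2.79, 2.79, 3.14, 3.14, 3.14, 3.14].

### API

Orientations are given as a unit quaternion [x, y, z, w].
In Python, from rig import get_obs, camera, hand_in gives the robot as it stands.
- The arm moves only by the shell command python3 -m pendant 'ROWS' [FORCE]. ROWS is JSON, a list that holds one entry, the list of rows, each a list of 7 numbers: the shift along the tool's x, y, z in m, then the turn, a rotation vector about the tool's x, y, z in degrees, then the opening, from 0 (shut) to 1 (fully open). In form: [[[x, y, z, ax, ay, az, fingers], ...]]. A call has exactly 5 rows; each row shifts and turns the commanded pose from where the row before left it, along the tool's axes as they then stand; what a row does not reach is not made up. A row lasts 1/8 s, in which the tool goes at most 62.5 mm and 10.7 degrees, less where a joint would pass 70% of its speed; a pose out of reach is approached as far as the arm can. A call with a gripper value outside its range is refused whole. The fingers move at their own pace and stop on an object; FORCE is the grip in N (left out, the last holds). Time passes only in rows, so rows that do not move let the fingers close, or fill a call up. It gives the time, the measured TCP pose, the force, the opening and the grip force at its end, in the units of the state.
- get_obs(): the state, without advancing time (a new reading comes with each control period).
- camera(name): name is "side" or "top" or "wrist"; returns a dict with "img" (384x512x3 uint8, red, green, blue), "intrinsics" (3x3 intrinsics, pixels), "k1" (the pictures are not rectified: a ray, as slopes to the right and down, at radius r is drawn at 1 + k1 r^2 times it, then the intrinsics apply), "R" (3x3) and "t" (3): a world point X has camera coordinates R X + t; the wrist camera has in their place "T_tool_cam" (4x4, takes a point from camera to tool coordinates, whose origin is the TCP and whose axes are the flange's). Camera axes: x right, y down, z forward; pixel columns grow to the right and rows downward; lengths in m; the calibration is good to about 2 mm. A picture is of the moment at which its call begins: read the wrist's pose just before it. There is no depth.
- hand_in(): hands the job in; it is judged then, once.
The state is a dict: "time": time; "q": joint angles; "joint_velocities": joint speeds; "joint_torque": joint torques, N m; "position": TCP position; "tool_rot": TCP orientation; "ft_force": force on the tool from outside, world axes, zero at the start; "moment": the same for the moment, N m; "grip_width": finger opening in m; "grip_force": force on a finger pad.
Only numpy, scipy, OpenCV 4.12 (cv2) and the standard library are available. Lean on these libraries where they do the work, as an engineer would, in place of code of your own. Each camera call takes 0.05 s, during which the arm holds its last target. There are 200 camera calls.

## Working session

There is one attempt and no reset: what is moved stays moved. The work goes in short steps, Python scripts to look and compute and a shell command to move; the robot and the scene stay as the last step left them, time stands still between calls to the robot, and variables do not carry over. Pictures are saved under pics/ and viewed, at most 10 in all, crops included, and the job is handed in when it is done.

```bash
mkdir -p pics; ls; python3 - <<'E'
from rig import get_obs,camera
import cv2,numpy as np
o=get_obs();print(o)
ims=[]
for n in("top","side"):
    c=camera(n);ims.append(c["img"]);print(n,c["intrinsics"],c["k1"],c["R"],c["t"])
    cv2.imwrite(f"pics/{n}0.png",cv2.resize(c["img"][...,::-1],(800,600),interpolation=cv2.INTER_CUBIC))
print(camera("wrist")["T_tool_cam"])
E
```

```text
pics
{'time': 0.0, 'q': array([-1.35248375e+00,  5.28454825e-01,  1.43392116e+00, -3.30630768e-05,
        1.18135036e+00, -1.78490989e-01]), 'joint_velocities': array([-0.00115458, -0.00079325, -0.00070453, -0.0024403 ,  0.00092872,
       -0.00161985]), 'joint_torque': array([-1.01734436e-04, -4.40047181e+01, -1.76591009e+01,  6.30972558e-02,
        5.82060940e-02, -1.68246243e-04]), 'position': array([ 0.24141319, -0.57572543,  0.23257256]), 'tool_rot': array([ 9.80381044e-01,  1.97108777e-01, -3.65242582e-05, -1.06632995e-03]), 'ft_force': array([ 0.27899791,  0.07450255, -0.58527979]), 'moment': array([ 0.05341638, -0.04152691, -0.05427587]), 'grip_force': 0.0, 'grip_width': 0.08660028440618082}
top [[430.67336632   0.         260.05435572]
 [  0.         430.67336632 190.98496284]
 [  0.           0.           1.        ]] 0.019473957417336873 [[ 0.02441122 -0.99961148  0.01345258]
 [-0.98134245 -0.02652783 -0.1904292 ]
 [ 0.19071208 -0.00855298 -0.98160876]] [-0.00107463  0.56788202  0.8815327 ]
side [[408.59409625   0.         261.39501191]
 [  0.         408.59409625 192.67543242]
 [  0.           0.           1.        ]] -0.12582809093066777 [[-0.66456621  0.74693596 -0.02093861]
 [ 0.51195127  0.43472574 -0.74089097]
 [-0.54429555 -0.50309066 -0.67129885]] [ 0.37101649 -0.24733123  1.28973128]
[[-3.88910147e-04 -9.68249670e-01 -2.49984849e-01  6.85344404e-02]
 [ 9.99999179e-01 -7.13395888e-05 -1.27941872e-03 -4.47347868e-04]
 [ 1.22096294e-03 -2.49985141e-01  9.68248903e-01 -1.51572181e-01]
 [ 0.00000000e+00  0.00000000e+00  0.00000000e+00  1.00000000e+00]]
```

View pics/top0.png

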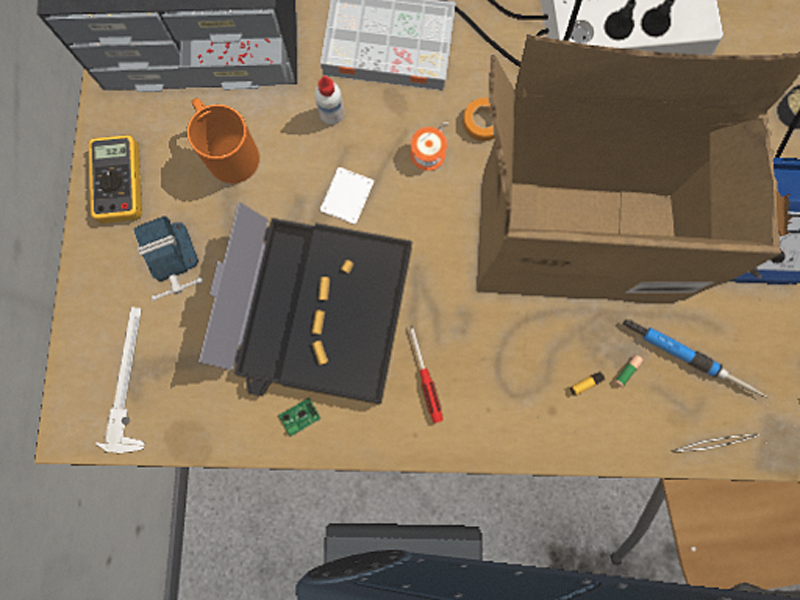

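View pics/side0.png

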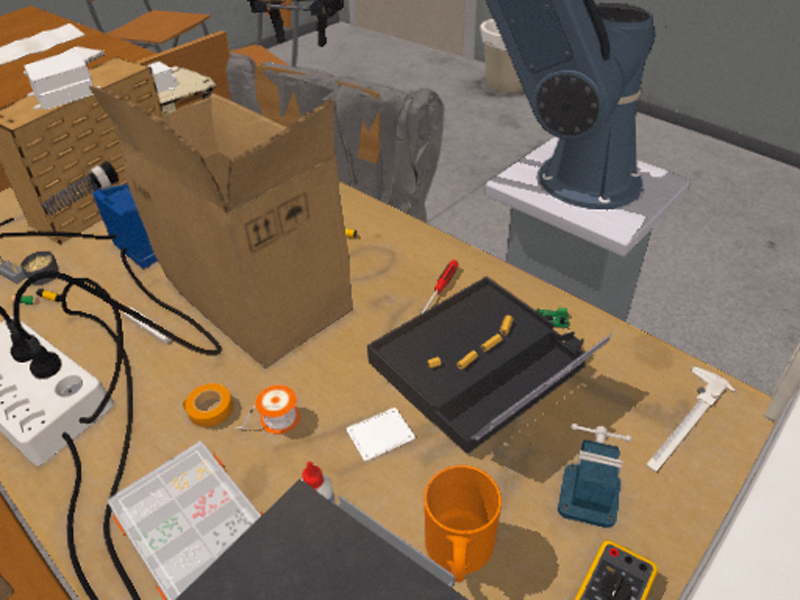

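The top view shows the tray turned slightly, with the lid open on its left. The short spacer is at about (347,266) and the long ones at (324,288), (318,322) and (320,352) in the 800 px picture. The carton is to the right and clear of the tray. Next I'll enlarge the tray to pick its corners.

```bash
cat > h.py <<'E'
import numpy as np,cv2
from rig import get_obs,camera
from scipy.spatial.transform import Rotation as Ro
def undist(c,uv):
    d=np.array([c["k1"],0,0,0,0.]);return cv2.undistortPoints(np.array(uv,float).reshape(-1,1,2),c["intrinsics"],d).reshape(-1,2)
def cast(c,uv,z):
    n=undist(c,uv);R,t=c["R"],c["t"];o=-R.T@t
    d=np.c_[n,np.ones(len(n))]@R
    return o+d*((z-o[2])/d[:,2])[:,None]
def proj(c,X):
    return cv2.projectPoints(np.array(X,float).reshape(-1,1,3),cv2.Rodrigues(c["R"])[0],c["t"],c["intrinsics"],np.array([c["k1"],0,0,0,0.]))[0].reshape(-1,2)
def brass(img):
    h=cv2.cvtColor(img,cv2.COLOR_RGB2HSV)
    return cv2.inRange(h,(12,110,90),(30,255,255))
E
python3 - <<'E'
from h import *
c=camera("top");im=c["img"]
# tray crop
x0,y0,w,h=120,125,160,140
cv2.imwrite("pics/crop.png",cv2.resize(im[y0:y0+140,x0:x0+160,::-1],(800,700),interpolation=cv2.INTER_CUBIC)[:600])
m=brass(im);roi=np.zeros_like(m);roi[150:250,170:260]=255
cs,_=cv2.findContours(m&roi,cv2.RETR_EXTERNAL,cv2.CHAIN_APPROX_NONE)
for k in cs:
    if cv2.contourArea(k)>10:
        r=cv2.minAreaRect(k);print(r,cast(c,[r[0]],0.037)[0])
E
```

```text
((254.5, 237.0), (24.0, 9.0), 90.0) [0.46915845 0.02293409 0.037     ]
((204.357666015625, 225.2335968017578), (15.207564353942871, 6.151374816894531), 70.01689147949219) [0.49194233 0.13272248 0.037     ]
((203.32997131347656, 205.6899871826172), (6.222539901733398, 15.414929389953613), 8.130102157592773) [0.53488849 0.13709394 0.037     ]
((207.0, 184.0), (14.0, 6.0), 90.0) [0.58373272 0.13138527 0.037     ]
((221.80001831054688, 169.90000915527344), (5.81377649307251, 7.155416965484619), 26.56505012512207) [0.61677988 0.09994907 0.037     ]
```

View pics/crop.png

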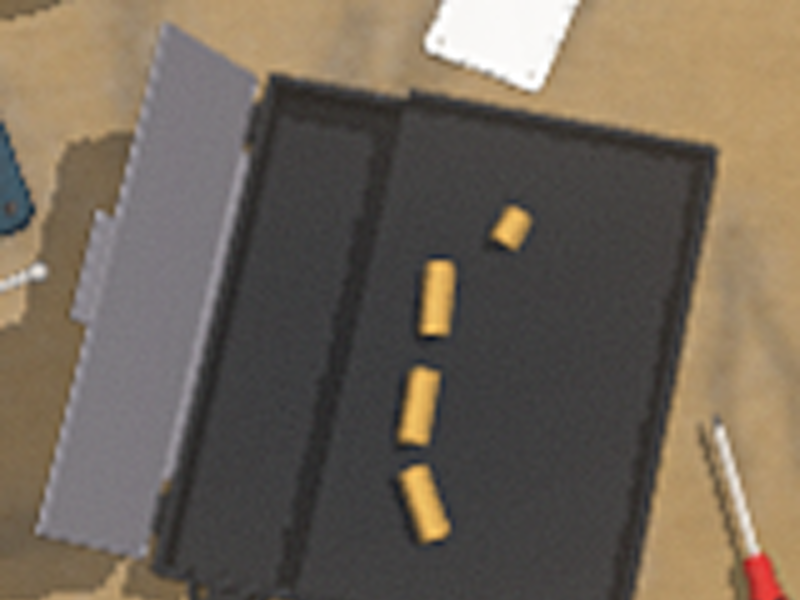

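```bash
python3 - <<'E'
from h import *
c=camera("top")
print("cam",-c["R"].T@c["t"])
P=cast(c,[(263.4,154.6),(243.8,257.9)],0.040)
d=P[0]-P[1];L=np.linalg.norm(d);ex=d/L;print(P,L,np.degrees(np.arctan2(ex[1],ex[0])))
ey=np.array([-ex[1],ex[0],0])
o=P.mean(0)+0.103*ey;o[2]=0;print("origin",o)
E=cast(c,[(120+395/5,125+150/5),(120+305/5,125+545/5)],0.030)
print("edge tray",[((p-o)@ex,(p-o)@ey) for p in E])
E2=cast(c,[(120+370/5,125+150/5),(201.8,144)],0.03)
m=brass(c["img"]);roi=np.zeros_like(m);roi[150:250,170:240]=255
cs,_=cv2.findContours(m&roi,cv2.RETR_EXTERNAL,cv2.CHAIN_APPROX_NONE)
for k in cs:
    if cv2.contourArea(k)>10:
        q=cv2.boxPoints(cv2.minAreaRect(k));p=cast(c,q,0.038);p=np.c_[(p-o)@ex,(p-o)@ey]*1e3;print(p.mean(0).round(1),p.round().tolist())
# lid
print("lid free edge corners px", proj(c,[o+ex*x+ey*(.1075-.07*np.cos(a))+np.array([0,0,.0325+.07*np.sin(a)]) for a in(1.75,1.85,1.95) for x in(-.111,.111)]).round(1).tolist(), "measured", (127.5,231.5),(153.5,130))
np.savez("tray.npz",o=o,ex=ex,ey=ey)
E
```

```text
cam [0.38919403 0.0215302  0.97347599]
[[0.65393272 0.00791952 0.04      ]
 [0.42369605 0.04463037 0.04      ]] 0.2331450428760186 -9.059454000233305
origin [0.55503269 0.12799007 0.        ]
edge tray [(np.float64(0.0914375143926123), np.float64(0.04036407556392365)), (np.float64(-0.09048023806940225), np.float64(0.041717979128511835))]
[-63.1  -5.4] [[-52.0, 9.0], [-45.0, -2.0], [-74.0, -20.0], [-81.0, -8.0]]
[-21.5   5.7] [[-39.0, 12.0], [-5.0, 13.0], [-4.0, -0.0], [-38.0, -2.0]]
[27.7  7.7] [[42.0, 18.0], [44.0, 4.0], [13.0, -2.0], [11.0, 11.0]]
[ 64.7 -18. ] [[58.0, -10.0], [75.0, -14.0], [71.0, -26.0], [54.0, -22.0]]
lid free edge corners px [[134.7, 233.7], [159.7, 130.2], [131.6, 233.1], [156.7, 129.9], [128.7, 232.7], [153.8, 129.7]] measured (127.5, 231.5) (153.5, 130)
```

```bash
cat > st.py <<'E'
from h import *
def st():
    T=np.load("tray.npz");o=get_obs();p=o["position"]-T["o"];R=Ro.from_quat(o["tool_rot"]).as_matrix()
    t=np.array([p@T["ex"],p@T["ey"],p[2]])*1e3
    yx=np.degrees(np.arctan2(R[1,0],R[0,0]));ye=np.degrees(np.arctan2(T["ey"][1],T["ey"][0]))
    print("t",round(o["time"],2),"tray xyz mm",t.round(1),"world",o["position"].round(3),"yaw err",round(yx-ye,2),"tilt",R[:,2].round(3),"F",o["ft_force"].round(1),"w",round(o["grip_width"],3))
if __name__=="__main__": st()
E
python3 -m pendant '[[[0,0,0,0,0,-9.7,0],[0,0,0,0,0,-9.7,0],[0,0,0,0,0,-9.7,0],[0,0,0,0,0,-9.7,0],[0,0,0,0,0,-9.7,0]]]' 10
python3 st.py
python3 - <<'E'
from h import *
c=camera("top");T=np.load("tray.npz")
P=cast(c,np.array([(477,290),(693,305)])/1.5625,0.);print(P.round(3))
print([(((p-T["o"])@T["ex"]).round(3),((p-T["o"])@T["ey"]).round(3)) for p in P])
for n,w in(("start",(.24,-.576,0)),("A",(.30,-.28,0)),("B",(.41,0,0))):
    p=np.array(w)-T["o"];print(n,(p@T["ex"]).round(3),(p@T["ey"]).round(3))
E
```

```text
time: 0.88
position: [0.2415, -0.5763, 0.2334]
tool_rot: [0.811, 0.585, 0.0, -0.0]
ft_force: [0.9, -0.1, 0.0]
grip_width: 0.0453
grip_force: 0.0
t 0.88 tray xyz mm [-198.7 -744.8  233.4] world [ 0.242 -0.576  0.233] yaw err -9.39 tilt [-0.  0. -1.] F [ 0.9 -0.1  0. ] w 0.045
[[ 0.594 -0.091  0.   ]
 [ 0.58  -0.41   0.   ]]
[(np.float64(0.073), np.float64(-0.21)), (np.float64(0.109), np.float64(-0.527))]
start -0.2 -0.745
A -0.188 -0.443
B -0.123 -0.149
```

```bash
python3 -m pendant '[[[0,0,0,0,0,-9.4,0],[0.06,0.002,0,0,0,0,0],[0.06,0.002,0,0,0,0,0],[0.06,0.002,0,0,0,0,0],[0.06,0.002,0,0,0,0,0]]]' >/dev/null; python3 st.py
python3 -m pendant '[[[0.055,0.004,0,0,0,0,0],[0.055,0.012,0,0,0,0,0],[0.055,0.012,0,0,0,0,0],[0.055,0.012,0,0,0,0,0],[0.055,0.012,0,0,0,0,0]]]' >/dev/null; python3 st.py
```

```text
t 1.55 tray xyz mm [-189.5 -503.2  233.6] world [ 0.289 -0.339  0.234] yaw err -0.49 tilt [ 0.001 -0.    -1.   ] F [0.6 0.4 1. ] w 0.001
t 2.17 tray xyz mm [-135.4 -228.7  233.9] world [ 0.385 -0.077  0.234] yaw err -0.48 tilt [ 0.001 -0.001 -1.   ] F [ 1.2 -0.9 -0.4] w 0.0
```

```bash
python3 -m pendant '[[[0.036,0.023,0.025,0,0,0,0],[0.036,0.023,0.025,0,0,0,0],[0.036,0.023,0.025,0,0,0,0],[0.036,0.023,0.025,0,0,0,0],[0.036,0.022,0.025,0,0,-0.5,0]]]' >/dev/null; python3 st.py
python3 -m pendant '[[[0,0,0.03,0,0,0,0],[0,0,0.03,0,0,0,0],[0,0,0.005,0,0,0,0],[0,0,0,0,0,0,0],[0,0,0,0,0,0,0]]]' >/dev/null; python3 st.py
python3 - <<'E'
from h import *
c=camera("wrist");cv2.imwrite("pics/w1.png",cv2.resize(c["img"][...,::-1],(640,480)))
E
```

```text
t 2.8 tray xyz mm [-20.  -49.5 107.7] world [0.528 0.082 0.108] yaw err 0.08 tilt [ 0.001 -0.    -1.   ] F [-0.3 -0.5  0.7] w 0.0
t 3.42 tray xyz mm [-20.  -50.9  44.8] world [0.527 0.081 0.045] yaw err 0.15 tilt [ 0.003 -0.    -1.   ] F [ 0.6  0.5 -0.6] w 0.0
```

View pics/w1.png

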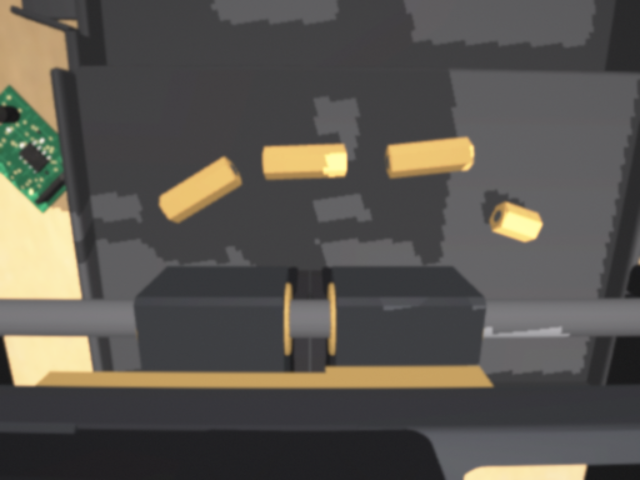

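The wrist picture shows the four spacers ahead of the closed fingers: long at (200,190), (305,160) and (430,157), short at (517,222). I'll check where the fingertips project, since the finger block at 140–480 px looks wide.

```bash
python3 - <<'E'
from h import *
c=camera("wrist");M=np.linalg.inv(c["T_tool_cam"]);d=dict(c,R=M[:3,:3],t=M[:3,3])
for z in(.011,-.008,-.04,-.059):print(z,(proj(d,[(.0095,-.015,z),(.0095,.015,z),(-.0095,.015,z),(.0375,.095,z)])*1.25).round().tolist())
# deck-plane tray coords from wrist of spacers
T=np.load("tray.npz");o=get_obs();R=Ro.from_quat(o["tool_rot"]).as_matrix()
d["R"]=M[:3,:3]@R.T;d["t"]=M[:3,3]-d["R"]@o["position"]
b=brass(c["img"]);b[200:]=0
for k in cv2.findContours(b,0,1)[0]:
    if cv2.contourArea(k)>150:
        p=cast(d,cv2.boxPoints(cv2.minAreaRect(k)),.038)-T["o"];p=np.c_[p@T["ex"],p@T["ey"]]*1e3;print(p.mean(0).round(1),p.round().tolist())
E=cast(d,np.array([(110,69),(600,72)])/1.25,.03)-T["o"];print("edge",(E@T["ex"]).round(3),(E@T["ey"]).round(4))
E
```

```text
0.011 [[274.0, 272.0], [344.0, 271.0], [343.0, 312.0], [538.0, 207.0]]
-0.008 [[270.0, 289.0], [349.0, 289.0], [347.0, 333.0], [566.0, 217.0]]
-0.04 [[261.0, 329.0], [358.0, 329.0], [357.0, 383.0], [633.0, 240.0]]
-0.059 [[252.0, 364.0], [367.0, 364.0], [364.0, 425.0], [691.0, 261.0]]
[ 64.  -18.5] [[52.0, -21.0], [55.0, -9.0], [76.0, -16.0], [73.0, -29.0]]
[-64.3  -5.9] [[-82.0, -9.0], [-53.0, 8.0], [-46.0, -3.0], [-76.0, -20.0]]
[-22.2   5.7] [[-39.0, 12.0], [-6.0, 13.0], [-5.0, -0.0], [-39.0, -1.0]]
[26.6  7.5] [[9.0, 12.0], [42.0, 16.0], [45.0, 3.0], [11.0, -1.0]]
edge [-0.098  0.095] [0.0407 0.0406]
```

```bash
cat > look.py <<'E'
from h import *
import sys
def look(name=None):
    o=get_obs();c=camera("wrist");M=np.linalg.inv(c["T_tool_cam"]);T=np.load("tray.npz")
    R=Ro.from_quat(o["tool_rot"]).as_matrix();d=dict(c,R=M[:3,:3]@R.T);d["t"]=M[:3,3]-d["R"]@o["position"]
    b=brass(c["img"]);b[230:]=0
    for k in cv2.findContours(b,0,1)[0]:
        if cv2.contourArea(k)>60:
            for z,n in((.038,"deck"),(.015,"trough")):
                p=cast(d,cv2.boxPoints(cv2.minAreaRect(k)),z)-T["o"];p=np.c_[p@T["ex"],p@T["ey"]]*1e3;print(n,p.mean(0).round(1),p.round().tolist())
    if name: cv2.imwrite(name,cv2.resize(c["img"][...,::-1],(640,480)))
from st import st
st();look(*sys.argv[1:])
E
python3 -m pendant '[[[0.018,-0.001,0,0,0,0,0],[0.018,-0.001,0,0,0,0,0],[0.01,0,0,0,0,0,0],[0.01,0,0,0,0,0,0],[0.008,0,0,0,0,0,0]]]' >/dev/null; python3 look.py
```

```text
t 4.15 tray xyz mm [-23.3  13.9  43.5] world [0.534 0.145 0.043] yaw err 0.23 tilt [-0. -0. -1.] F [0.6 0.3 0.7] w 0.001
deck [-22.3  32.5] [[-38.0, 39.0], [-6.0, 39.0], [-6.0, 26.0], [-39.0, 26.0]]
trough [-22.2  25.2] [[-41.0, 32.0], [-4.0, 33.0], [-3.0, 18.0], [-41.0, 18.0]]
```

```bash
python3 -m pendant '[[[0.007,0,0,0,0,0,0],[0.007,0,0,0,0,0,0],[0.007,0,0,0,0,0,0],[0.004,0,0,0,0,0,0],[0,0,0,0,0,0,0]]]' >/dev/null; python3 look.py pics/w2.png
```

```text
t 4.83 tray xyz mm [-23.3  38.4  43.5] world [0.538 0.17  0.044] yaw err 0.22 tilt [ 0. -0. -1.] F [-0.1  0.2  0.2] w 0.001
deck [-22.6  63.7] [[-37.0, 69.0], [-9.0, 69.0], [-8.0, 58.0], [-37.0, 58.0]]
trough [-22.5  57.3] [[-39.0, 64.0], [-6.0, 64.0], [-6.0, 51.0], [-39.0, 51.0]]
```

View pics/w2.png

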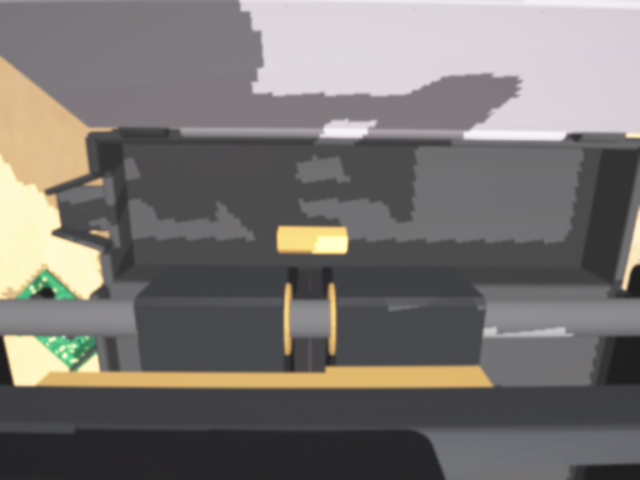

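L2 lies flat in the trough at (312,240) in the picture, y ≈ 57 mm. Next is L1.

```bash
python3 -m pendant '[[[0,0,-0.03,0,0,0,0],[-0.042,-0.02,0,0,0,0,0],[-0.043,-0.022,0,0,0,0,0],[0,0,0.03,0,0,0,0],[0,0,0,0,0,0,0]]]' >/dev/null; python3 st.py
python3 -m pendant '[[[0.012,0,0,0,0,0,0],[0.007,0,0,0,0,0,0],[0.007,0,0,0,0,0,0],[0.007,0,0,0,0,0,0],[0.007,0,0,0,0,0,0]]]' >/dev/null; python3 look.py
```

```text
t 5.5 tray xyz mm [-65.7 -47.9  42.7] world [0.483 0.091 0.043] yaw err 0.11 tilt [-0.003  0.    -1.   ] F [-0.9 -0.2 -0.6] w 0.0
t 6.12 tray xyz mm [-65.1  -6.4  43.7] world [0.49  0.132 0.044] yaw err 0.22 tilt [ 0. -0. -1.] F [0.2 0.3 0.5] w 0.001
deck [26.2  8.1] [[7.0, 13.0], [42.0, 17.0], [46.0, 4.0], [10.0, -0.0]]
trough [39.6  0.2] [[17.0, 5.0], [58.0, 10.0], [62.0, -5.0], [21.0, -9.0]]
deck [-62.6  12.2] [[-79.0, 19.0], [-47.0, 19.0], [-46.0, 6.0], [-79.0, 6.0]]
trough [-62.2   4.8] [[-81.0, 12.0], [-44.0, 12.0], [-43.0, -3.0], [-81.0, -3.0]]
deck [-27.5  57.5] [[-42.0, 63.0], [-13.0, 63.0], [-12.0, 52.0], [-42.0, 52.0]]
trough [-21.9  56.7] [[-39.0, 63.0], [-6.0, 63.0], [-5.0, 50.0], [-38.0, 50.0]]
```

Already aligned with the finger face. Push L1 over the edge.

```bash
python3 -m pendant '[[[0.01,0.001,0,0,0,0,0],[0.01,0.001,0,0,0,0,0],[0.01,0,0,0,0,0,0],[0.009,0,0,0,0,0,0],[0.006,0,0,0,0,0,0]]]' >/dev/null; python3 look.py
python3 -m pendant '[[[0,0,-0.03,0,0,0,0],[-0.043,0.046,0,0,0,0,0],[-0.043,0.046,0,0,0,0,0],[0,0,0.03,0,0,0,0],[0,0,0,0,0,0,0]]]' >/dev/null; python3 look.py
```

```text
t 6.8 tray xyz mm [-63.3  38.6  43.5] world [0.499 0.176 0.044] yaw err 0.22 tilt [ 0.  0. -1.] F [ 0.4 -0.3 -0.1] w 0.0
deck [-60.9  63.4] [[-75.0, 69.0], [-47.0, 69.0], [-46.0, 58.0], [-75.0, 58.0]]
trough [-60.5  56.9] [[-77.0, 63.0], [-44.0, 63.0], [-44.0, 51.0], [-77.0, 51.0]]
deck [-27.4  63.6] [[-42.0, 58.0], [-42.0, 70.0], [-13.0, 69.0], [-12.0, 57.0]]
trough [-22.1  57.2] [[-39.0, 51.0], [-39.0, 64.0], [-6.0, 63.0], [-5.0, 50.0]]
t 7.47 tray xyz mm [ 28.2 -48.1  42.5] world [0.575 0.076 0.043] yaw err 0.1 tilt [-0.002  0.    -1.   ] F [-0.2  1.8 -0.4] w 0.0
deck [ 64.7 -18.4] [[54.0, -22.0], [58.0, -9.0], [75.0, -15.0], [72.0, -28.0]]
trough [ 70.1 -24.2] [[58.0, -28.0], [62.0, -14.0], [82.0, -20.0], [78.0, -35.0]]
deck [26.5  7.5] [[10.0, 12.0], [42.0, 16.0], [44.0, 3.0], [10.0, -1.0]]
trough [26.2  5.5] [[7.0, 11.0], [44.0, 15.0], [46.0, -0.0], [8.0, -4.0]]
deck [-49.   51.8] [[-64.0, 57.0], [-33.0, 57.0], [-34.0, 46.0], [-66.0, 46.0]]
trough [-60.4  56.4] [[-78.0, 63.0], [-42.0, 62.0], [-43.0, 50.0], [-80.0, 50.0]]
deck [-16.1  51.9] [[-30.0, 57.0], [-1.0, 57.0], [-2.0, 46.0], [-31.0, 47.0]]
trough [-22.6  56.5] [[-39.0, 63.0], [-5.0, 63.0], [-6.0, 50.0], [-40.0, 50.0]]
```

```bash
python3 -m pendant '[[[0.015,-0.002,0,0,0,0,0],[0.015,0,0,0,0,0,0],[0.008,0,0,0,0,0,0],[0.008,0,0,0,0,0,0],[0.008,0,0,0,0,0,0]]]' >/dev/null; python3 look.py
python3 -m pendant '[[[0.008,0,0,0,0,0,0],[0.008,0,0,0,0,0,0],[0.008,0,0,0,0,0,0],[0.008,0,0,0,0,0,0],[0,0,0,0,0,0,0]]]' >/dev/null; python3 look.py
```

```text
t 8.15 tray xyz mm [26.1  7.6 43.7] world [0.582 0.131 0.044] yaw err 0.22 tilt [ 0. -0. -1.] F [ 0.1 -0.2  0.1] w 0.0
deck [27.6 26.1] [[12.0, 33.0], [44.0, 33.0], [44.0, 20.0], [11.0, 20.0]]
trough [27.8 18.8] [[9.0, 26.0], [46.0, 26.0], [47.0, 11.0], [9.0, 11.0]]
deck [-16.3  59.7] [[-31.0, 65.0], [-1.0, 65.0], [-2.0, 54.0], [-31.0, 54.0]]
trough [-22.4  57.3] [[-39.0, 63.0], [-5.0, 63.0], [-6.0, 51.0], [-40.0, 51.0]]
deck [-49.3  59.5] [[-64.0, 65.0], [-33.0, 65.0], [-34.0, 54.0], [-65.0, 54.0]]
trough [-60.3  57. ] [[-77.0, 63.0], [-42.0, 63.0], [-43.0, 51.0], [-79.0, 51.0]]
t 8.82 tray xyz mm [26.  39.6 43.5] world [0.587 0.163 0.044] yaw err 0.25 tilt [ 0.  0. -1.] F [0.4 0.2 0.2] w 0.001
deck [27.7 63.5] [[14.0, 69.0], [42.0, 69.0], [42.0, 58.0], [13.0, 58.0]]
trough [28. 57.] [[12.0, 64.0], [44.0, 64.0], [44.0, 50.0], [12.0, 50.0]]
deck [-16.6  63.6] [[-31.0, 69.0], [-2.0, 69.0], [-2.0, 58.0], [-32.0, 58.0]]
trough [-22.8  57.1] [[-39.0, 63.0], [-6.0, 64.0], [-6.0, 51.0], [-40.0, 51.0]]
deck [-49.4  64. ] [[-64.0, 70.0], [-33.0, 70.0], [-34.0, 59.0], [-66.0, 58.0]]
trough [-60.4  57.5] [[-77.0, 64.0], [-42.0, 64.0], [-43.0, 51.0], [-79.0, 51.0]]
```

All three long spacers lie flat in the trough. Before going behind the lid I'll check the clearance to the vise on the far side.

```bash
python3 - <<'E'
from h import *
T=np.load("tray.npz");cs={n:camera(n) for n in("top","side")}
def tri(a,b):
    P=[np.c_[cs[n]["R"],cs[n]["t"]] for n in("top","side")]
    u=[undist(cs[n],np.array([p])/1.5625).T for n,p in(("top",a),("side",b))]
    X=cv2.triangulatePoints(P[0],P[1],*u)[:,0];X=X[:3]/X[3];p=X-T["o"];return (np.array([p@T["ex"],p@T["ey"],X[2]])*1e3).round()
print("handle hi end",tri((197,283),(632,436)),"vise band",tri((165,240),(600,455)))
print("vise jaw", tri((180,255),(590,478)))
print("lid near corner",tri((200,362),(608,338)),"lid far corner",tri((240,205),(475,440)))
for x in(0,-60):
  for z in(0,80):
    print(x,z,(proj(cs["top"],T["o"]+x/1e3*T["ex"]+.168*T["ey"]+[0,0,z/1e3])*1.5625).round())
E
```

```text
handle hi end [-17. 215.  36.] vise band [ 42. 235.  73.]
vise jaw [ 37. 231.  15.]
lid near corner [-108.  136.   89.] lid far corner [122. 135.  70.]
0 0 [[215. 291.]]
0 80 [[200. 279.]]
-60 0 [[205. 331.]]
-60 80 [[189. 322.]]
```

```bash
python3 -m pendant '[[[0,0,-0.05,0,0,0,0],[0,0,-0.05,0,0,0,0],[0.044,-0.022,0,0,0,0,0],[0.044,-0.022,0,0,0,0,0],[0.044,-0.022,0,0,0,0,0]]]' >/dev/null; python3 st.py
python3 -m pendant '[[[0,0,0.025,0,0,0,0],[0,0,0.025,0,0,0,0],[0,0,0,0,0,0,0],[-0.01,0,0,0,0,0,0],[-0.01,0,0,0,0,0,0]]]' >/dev/null; python3 st.py
python3 - <<'E'
from h import *
c=camera("side");cv2.imwrite("pics/s2.png",cv2.resize(c["img"][150:330,220:420,::-1],(667,600)))
E
```

```text
t 9.6 tray xyz mm [-40.8 171.3 143.9] world [0.542 0.304 0.144] yaw err 0.12 tilt [ 0.  0. -1.] F [ 0.8 -0.2  0.3] w 0.0
t 10.22 tray xyz mm [-39.5 150.   94.7] world [0.54  0.282 0.095] yaw err 0.17 tilt [ 0.002  0.    -1.   ] F [-0.   0.9  0.1] w 0.001
```

View pics/s2.png

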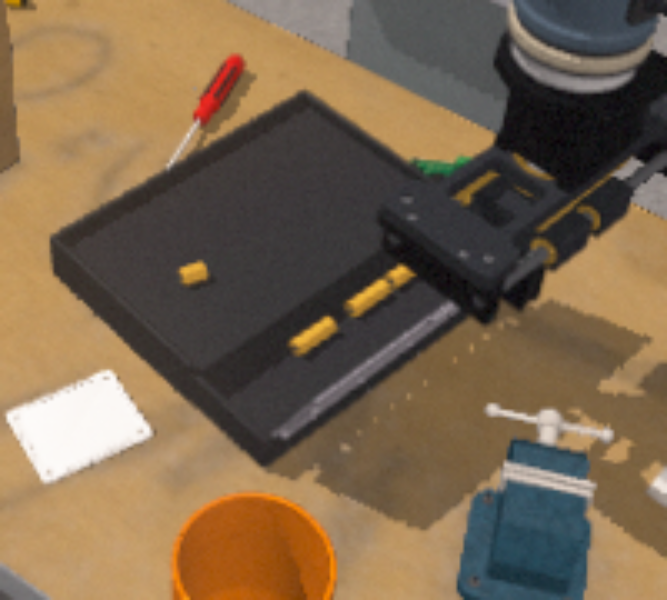

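The short spacer is alone on the deck at (195,272), three long ones lie flat in the trough, and the fingers stand behind the lid. Now I'll push the lid.

```bash
python3 -m pendant '[[[-0.01,0,0,0,0,0,0],[-0.01,0,0,0,0,0,0],[-0.01,0,0,0,0,0,0],[-0.01,0,0,0,0,0,0],[-0.01,0,0,0,0,0,0]]]' >/dev/null; python3 st.py
python3 -m pendant '[[[-0.008,0,0,0,0,0,0],[-0.008,0,0,0,0,0,0],[-0.008,0,0,0,0,0,0],[-0.006,0,0,0,0,0,0],[0,0,0,0,0,0,0]]]' >/dev/null; python3 st.py
python3 -m pendant '[[[0,0,0,0,0,0,0],[0,0,-0.03,0,0,0,0],[0,0,-0.03,0,0,0,0],[0,-0.05,-0.03,0,0,0,0],[-0.0,-0.05,-0.03,0,0,0,0]]]' >/dev/null; python3 st.py
python3 - <<'E'
from h import *
c=camera("side");cv2.imwrite("pics/s3.png",cv2.resize(c["img"][150:330,220:420,::-1],(667,600)))
E
```

```text
t 10.9 tray xyz mm [-40.2  99.9  93.5] world [0.531 0.233 0.093] yaw err 0.19 tilt [-0. -0. -1.] F [ 0.  -0.2  0.2] w 0.0
t 11.53 tray xyz mm [-40.   70.3  93.6] world [0.527 0.204 0.094] yaw err 0.15 tilt [-0.  0. -1.] F [-0.7  0.3 -0.2] w 0.001
t 12.15 tray xyz mm [-140.9   70.5  214.3] world [0.427 0.22  0.214] yaw err 0.17 tilt [ 0.  0. -1.] F [ 0.4  0.  -0.6] w 0.001
```

View pics/s3.png

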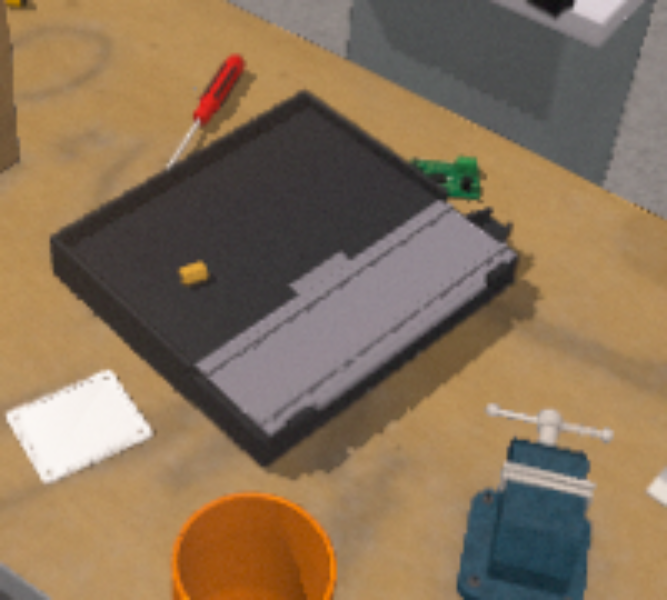

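The lid appears shut at about (350,315), and the short spacer is still on the deck at (195,272). I'll check the lid angle by projection.

```bash
python3 - <<'E'
from h import *
T=np.load("tray.npz");c=camera("side")
for a in(0,.06,.12,.2):
    X=[T["o"]+x*T["ex"]+(.1075-r*np.cos(a))*T["ey"]+[0,0,.034+r*np.sin(a)] for x,r in((.111,.07),(-.111,.07),(.023,.078),(-.023,.078))]
    print(a,((proj(c,X)-[220,150])*3.333).round().tolist())
m=cv2.inRange(cv2.cvtColor(c["img"],cv2.COLOR_RGB2HSV),(100,5,90),(150,60,190))[150:330,220:420]
k=max(cv2.findContours(m,0,1)[0],key=cv2.contourArea);print((cv2.approxPolyDP(k,2,True)[:,0]*3.333).round().tolist())
E
```

```text
0 [[195.0, 363.0], [439.0, 197.0], [290.0, 286.0], [341.0, 252.0]]
0.06 [[195.0, 359.0], [440.0, 193.0], [291.0, 281.0], [341.0, 247.0]]
0.12 [[196.0, 355.0], [441.0, 189.0], [292.0, 277.0], [342.0, 243.0]]
0.2 [[197.0, 350.0], [443.0, 184.0], [293.0, 271.0], [344.0, 237.0]]
[[613.0, 93.0], [600.0, 107.0], [610.0, 103.0], [617.0, 113.0], [600.0, 123.0], [593.0, 117.0], [600.0, 133.0], [613.0, 127.0]]
```

The observed corners, (197,365), (440,200) and tab (288,286)/(340,252), match angle 0. The lid is shut, so I'll hand in.

```bash
python3 -m pendant '[[[0,0,0,0,0,0,0],[0,0,0,0,0,0,0],[0,0,0,0,0,0,0],[0,0,0,0,0,0,0],[0,0,0,0,0,0,0]]]' >/dev/null; python3 -c "
from rig import hand_in;print(hand_in())"
```

```text
the job is handed in; nothing more can be done
None
```

I swept the three long spacers into the trough, left the short one on the deck and pushed the lid shut, then handed the job in at about 13 s of the 54 s; the hand-in gave no verdict.

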